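# Switch off and lock the dust filter

## Robot

A 6-joint arm with a two-finger parallel gripper is mounted at the origin on a cart in front of the work surface, level with it; the furniture and walls round the work are solid. World frame = base frame: x ahead of the robot, y to its left, z up, the work surface at z = 0. Lengths are in m, angles in rad, forces in N, time in s.
With the tool pointing down it reaches from about 0.375 to 0.925 m from the base axis. Payload 5.7 kg.
Tool frame: the origin (TCP) lies on the front face of the gripper's body, between the roots of the fingers; the fingertips stand 80 mm ahead of it and the grasp point (between the pads) lies 61 mm ahead of it (robot.pinch_z is the distance from the TCP to the grasp point, in m); z points along the fingers, y is the line along which they close (so a half turn about z gives the same grasp; the last joint's range is limited). The gripper opens to 88 mm and grips with 3 to 60 N. Pads are 20 mm wide; open, the fingers measure 115 mm over their backs; the gripper's body (75 mm by 178 mm) begins 61 mm behind the grasp point.
Start: joints at [-1.343, 0.359, 1.51, -0, 1.272, -0.115], TCP at [0.202, -0.565, 0.303] pointing down, gripper open.
Joint ranges: [-2.97, 2.97], [-1.01, 2.36], [0.21, 2.38], [-0.96, 4.11], [0.2, 2.71], [-2.98, 2.98]. Speed limits (rad/s): [2.39, 2.39, 3.14, 3.14, 3.14, 3.14].

## Interface

Orientations are given as a unit quaternion [x, y, z, w].
In Python, from rig import robot, eyes gives the robot as it stands. The module is installed in compiled form; this text tells all that it offers.
- The arm moves only by the tool jog_arm, never from a script. Its argument "plan" is a list of rows, each a list of 3 entries, a list of its own where there are three numbers: the gripper's target within -1 to 1 (fully open at 1, half-way at 0, shut at -1), then the shift along the tool's x, y, z as a fraction of full scale, then the turn about the tool's z as a fraction of full scale. A call has 1 to 20 rows; each row shifts and turns the commanded pose from where the row before left it, along the tool's axes as they then stand; what a row does not reach is not made up. Full scale, the value 1, is 0.15 m for a shift and 180 degrees for a turn. A row lasts 1/10 s, in which the tool goes at most 50 mm and 8.59 degrees, less where a joint would pass 70% of its speed; a pose out of reach is approached as far as the arm can. A call with a number of a shift or a turn outside -1 to 1 is refused whole. A call with a gripper value outside its range is refused whole. The fingers move at their own pace and stop on an object; "force" is the grip in N (left out, the last holds). Time passes only in rows, so rows that do not move let the fingers close. It gives the time, the measured TCP pose, the force, the opening and the grip force at its end, in the units of the state.
- robot.sense(): the state, without advancing time (a new reading comes with each control period).
- eyes.capture(name): name is "scene" or "top" or "wrist"; returns a dict with "color" (420x560x3 uint8, blue, green, red), "intrinsics" (3x3 intrinsics, pixels), "view" (4x4, takes a point from world to camera coordinates). Camera axes: x right, y up, looking along -z (the intrinsics and any distortion apply to the point x, -y, -z); pixel columns grow to the right and rows downward; lengths in m; the calibration is good to about 2 mm. A picture is of the moment at which its call begins. There is no depth.
- robot.job_done(): hands the job in; it is judged then, once.
The state is a dict: "clock": time; "joints": joint angles; "joint_velocities": joint speeds; "effort": joint torques, N m; "eef_pos": TCP position; "tool_rot": TCP orientation; "wrist_force": force on the tool from outside, world axes, zero at the start; "moment": the same for the moment, N m; "opening": opening from 0.0 (shut) to 1.0 (fully open); "gripper_force": force on a finger pad.
Only numpy, scipy, OpenCV 4.12 (cv2) and the standard library are available. Lean on these libraries where they do the work, as an engineer would, in place of code of your own. Each camera call takes 0.05 s, during which the arm holds its last target. There are 200 camera calls.

## Task

The filter of the bench dust extractor has just been changed. First sweep all four toggles of the switch bank off so that nothing can start up, then turn the bayonet ring of the leaning filter pot clockwise, about a quarter turn, until it clicks locked, and let go of it. Leave the tack tin, the wax block and the pincers where they lie.

Things in the scene. Friction and masses are not known exactly. Their poses are not given: they have to be found in the camera images.
- switch_bank: Grey metal switch box, 180 x 58 x 40 mm (214 mm long with its feet), fixed to the bench. Origin: centre of its underside. Four steel bat-handle toggles stand in a row along its x axis on the top (z = 40 mm): pivots at x = +51, +17, -17, -51 mm, y = 0. Its +x end points away from the robot (9 degrees to the left to 26 to the right). It may stand left or right of the extractor.
- toggle_1_tip (a point): Tip of the farthest toggle, 30 mm above the box top when upright. The lever is round, 8 mm thick. Closed fingertips dragged along the row in box -x, with their ends about 20 mm above the box top, lay each lever over and pass above it.
- toggle_1 (a joint): Toggle farthest from the robot (box x = +51 mm). 0 rad = upright = on; 1.2 rad (stop) = laid over along box -x, towards the robot = off, its top then 14 mm above the box top. A snap spring (at most 3 N at the tip) drives it to one end or the other; it changes over at 0.5 rad.
- toggle_2 (a joint): Second toggle (box x = +17 mm), like toggle_1.
- toggle_3 (a joint): Third toggle (box x = -17 mm), like toggle_1.
- toggle_4 (a joint): Toggle nearest the robot (box x = -51 mm), like toggle_1.
- extractor: Dust extractor: aluminium pot, 86 mm diameter, leaning towards the robot in a dark steel cradle on a base plate (165 x 120 mm), fixed to the bench. Origin: on the bench, middle of the base plate's front edge. Its x axis points away from the robot (3 to 29 degrees to the right). The ring's centre lies at x = 37.5, y = 0, z = 150 mm; the pot's mouth faces up and towards -x. Highest point 181 mm.
- ring_center (a point): Centre of the bayonet ring, 150 mm above the bench: a ribbed steel collar round the pot's mouth, 58 mm outside diameter, 36 mm tall (18 mm to either side of this point). z axis = turning axis, pointing out of the mouth, leaning 30 degrees from vertical towards the extractor's -x: the gripper must lean likewise. x axis = towards the pointer tab.
- filter_pot: The leaning pot, fixed; origin at the ring's centre, z axis = ring axis. The upper 22 mm of the collar is clear all round and can be gripped across its diameter at any angle; on its lowest 8 mm is the only pointer tab (9 mm wide, reaching 42.5 mm from the axis), with the catch bracket (reaching 50 mm) beside it. The pot's shoulder begins 16 mm below the collar.
- bayonet_ring (a joint): Turn of the ring, growing clockwise seen looking onto the mouth. 0 to 0.2 rad = open, as found (tab on the robot's right); 1.45 rad = stop, locked (tab at the catch bracket, robot's left). A spring pin resists with up to 0.15 N m, and pushes the ring back if let go before 1.11 rad; past that it snaps the ring to the stop and holds it.
- tack_tin: Bystander: round open tin of tacks, 68 mm diameter, 24 mm tall, loose, on the robot's right. Origin: centre of its underside.
- wax_block: Bystander: block of yellow wax, 34 x 52 x 20 mm, loose, at the robot's edge of the bench. Origin: centre of its underside.
- pincers: Bystander: pincers with red handles lying flat, 136 x 50 x 13 mm, loose, on the right. Origin: centre of their underside.

How it is judged:
On the way, in this order (a step that is already met when the one before it is completed fails the run):
1. all four toggles are off (laid over towards the robot) before the ring is locked (value of joint each of toggle_1, toggle_2, toggle_3, toggle_4 above 1 rad), for 0.2 s.
2. the bayonet ring is clicked locked (value of joint bayonet_ring above 1.35 rad), for 0.2 s.
At the end, for the whole second after the job is handed in: All four toggles are off (past 1.0 of 1.2 rad), the released bayonet ring stays locked (past 1.35 of 1.45 rad), and the tack tin, wax block and pincers are within 30 mm of where they lay (all of step 1 and value of joint bayonet_ring above 1.35 rad and distance of each of tack_tin, wax_block, pincers from where it was at the start of the episode below 0.03 m); the robot touches nothing.
It fails at once if a bystander (tack tin, wax block, pincers) is moved more than 30 mm (distance of any of tack_tin, wax_block, pincers from where it was at the start of the episode above 0.03 m).
It also fails if it takes over 54 s, if anything falls off the work surface, if the arm or the gripper's body presses on something with over 40 N, if the wrist force passes 120 N, or if a joint passes its speed limit or range.

## Working session

There is one attempt and no reset: what is moved stays moved. The work goes in short steps, Python scripts to look and compute and a tool call to move; the robot and the scene stay as the last step left them, time stands still between calls to the robot, and variables do not carry over. Pictures are saved under pics/ and viewed, at most 10 in all, crops included, and the job is handed in when it is done.

Besides the shell and the picture viewer there is one more tool, called after "Request:" by a JSON object that holds its "api" and its "payload", one argument or row to a line. jog_arm: Moves the arm, as the interface text tells. Shift numbers are shares of 0.15 m and turn numbers shares of 180 degrees, none past 1 either way. Its arguments: {"type":"object","properties":{"plan":{"type":"array","items":{"type":"array"}},"force":{"type":"number"}},"required":["plan"]}

```bash
mkdir -p pics; python3 - <<'E'
from rig import robot, eyes
import cv2,pickle
s=robot.sense();print(s['clock'],s['eef_pos'],s['tool_rot'])
d={}
for n in("scene","top"):
    c=eyes.capture(n);d[n]=c;cv2.imwrite(f"pics/{n}0.png",c["color"]);print(c["intrinsics"],c["view"])
pickle.dump(d,open("d.pkl","wb"))
E
```

```text
0.0 [ 0.20153394 -0.56456888  0.30184202] [ 9.85347510e-01  1.70556391e-01 -6.33594064e-05 -8.93152289e-04]
[[442.38564446   0.         281.14444893]
 [  0.         442.38564446 209.87065565]
 [  0.           0.           1.        ]] [[ 0.813306   -0.58151858 -0.01922218 -0.59630182]
 [ 0.3596003   0.47641251  0.80232085 -0.12637533]
 [-0.45740679 -0.65944466  0.59658341 -0.94560453]
 [ 0.          0.          0.          1.        ]]
[[386.34068373   0.         280.71693821]
 [  0.         386.34068373 213.54683092]
 [  0.           0.           1.        ]] [[ 0.0221487  -0.99974471 -0.00446723 -0.32569428]
 [ 0.97538046  0.02062784  0.21956195 -0.51031551]
 [-0.21941374 -0.00922026  0.97558833 -0.87381801]
 [ 0.          0.          0.          1.        ]]
```

View pics/scene0.png

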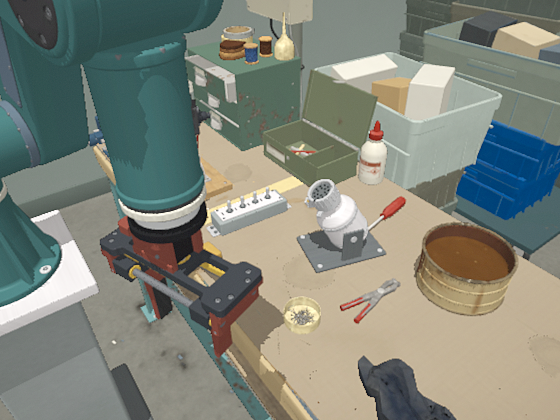

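View pics/top0.png

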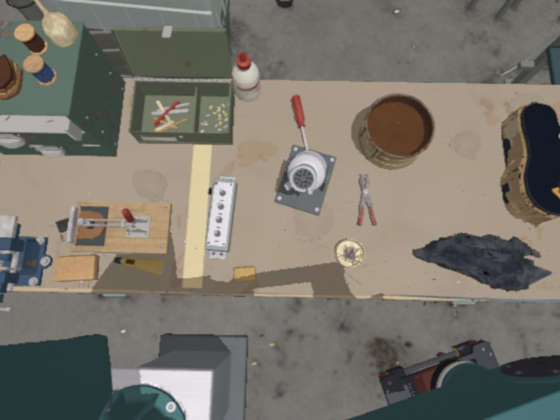

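The top view shows the box at about (220,217), the extractor at about (305,180), the tin at (349,253) and the wax at (244,273). I'll enlarge both views to measure more exactly.

```bash
python3 - <<'E'
import cv2,pickle,numpy as np
d=pickle.load(open("d.pkl","rb"))
a=d["top"]["color"][135:285,190:350];b=d["scene"]["color"][170:280,200:400]
cv2.imwrite("pics/topc.png",cv2.resize(a,None,fx=4,fy=4,interpolation=cv2.INTER_CUBIC))
cv2.imwrite("pics/scenec.png",cv2.resize(b,None,fx=4,fy=4,interpolation=cv2.INTER_CUBIC))
E
cat > h.py <<'E'
import numpy as np,pickle
d=pickle.load(open("d.pkl","rb"))
def ray(c,u,v):
    K,V=c["intrinsics"],c["view"];R=V[:3,:3]
    p=np.linalg.solve(K,[u,v,1.]);return -R.T@V[:3,3],R.T@(p*[1,-1,-1])
def atz(c,u,v,z):
    o,r=ray(c,u,v);return o+r*(z-o[2])/r[2]
def proj(c,P):
    K,V=c["intrinsics"],c["view"];P=np.atleast_2d(P)
    q=(P@V[:3,:3].T+V[:3,3])*[1,-1,-1];q=q@K.T;return q[:,:2]/q[:,2:]
E
```

```text
(no output)
```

View pics/topc.png

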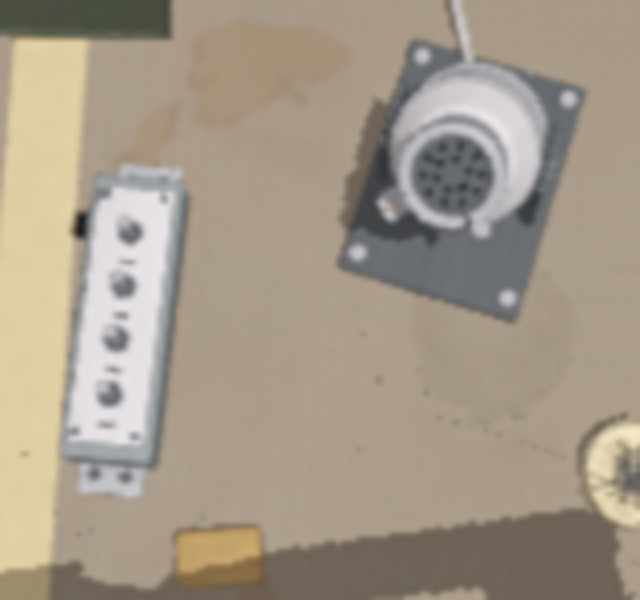

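View pics/scenec.png

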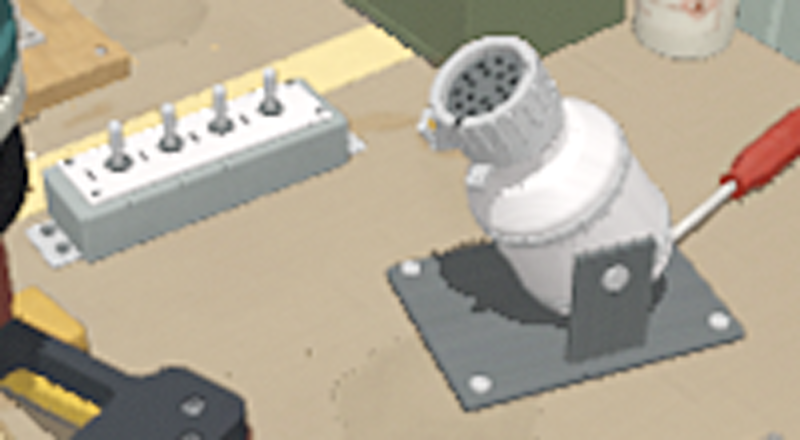

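The crops show the toggle bases and tips, the plate corners and the mouth rim clearly. I'll fit both poses to these points.

```bash
cat > fit.py <<'E'
from h import *
from scipy.optimize import least_squares
T=lambda a:(np.array(a,float)+.5)/4-.5+[190,135]
S=lambda a:(np.array(a,float)+.5)/4-.5+[200,170]
def W(p,L):
    c,s=np.cos(p[2]),np.sin(p[2]);L=np.atleast_2d(L)
    return np.c_[p[0]+c*L[:,0]-s*L[:,1],p[1]+s*L[:,0]+c*L[:,1],L[:,2]]
xs=[.051,.017,-.017,-.051]
base=[[x,0,.043] for x in xs];tip=[[x,0,.070] for x in xs]
bt=T([[131,231],[124,286],[117,339],[110,394]]);bs=S([[270,105],[221,124],[171,142],[120,161]]);ts=S([[269,70],[219,86],[168,105],[115,122]])
f=lambda p:np.r_[proj(d["top"],W(p,base))-bt,proj(d["scene"],W(p,base))-bs,proj(d["scene"],W(p,tip))-ts].ravel()
r=least_squares(f,[.6,.16,0]);print("box",r.x,np.degrees(r.x[2]));print(r.fun.reshape(-1,2).round(1).tolist())
pl=lambda z:np.array([[0,.06,z],[0,-.06,z],[.165,-.06,z],[.165,.06,z]])
m=[[.0285,0,.1656]]
pt=T([[338,266],[515,322],[585,92],[412,40]]);ps=S([[388,272],[468,408],[744,335]])
mt=T([[455,172]]);ms=S([[487,86]])
g=lambda p:np.r_[proj(d["top"],W(p,pl(p[3])))-pt,proj(d["scene"],W(p,pl(p[3])))[:3]-ps,proj(d["top"],W(p,m))-mt,proj(d["scene"],W(p,m))-ms].ravel()
q=least_squares(g,[.65,-.05,-.3,.006]);print("ext",q.x,np.degrees(q.x[2]));print(q.fun.reshape(-1,2).round(1).tolist())
print("ring",W(q.x,[[.0375,0,.15]]),"wax",atz(d["top"],244,273,.02),"tin",atz(d["top"],349,253,.02),"pinc",atz(d["top"],367,200,.01))
E
python3 fit.py; python3 -c "
from rig import robot
from scipy.spatial.transform import Rotation as R
print(R.from_quat(robot.sense()['tool_rot']).as_matrix().round(3))"
```

```text
box [ 0.52059298 -0.1657105  -0.06776614] -3.882713893756627
[[0.1, -0.3], [0.1, -0.7], [0.2, -0.5], [0.2, -0.5], [-0.0, 0.3], [-0.1, 0.1], [-0.2, 0.1], [-0.5, 0.1], [-0.2, -0.2], [-0.2, 0.2], [-0.3, -0.0], [-0.3, 0.4]]
ext [ 0.54471936 -0.35405697 -0.28176427  0.00346808] -16.143903268284312
[[-0.0, -0.0], [0.7, -0.4], [0.7, -1.3], [0.3, -1.0], [-1.1, -0.0], [-0.4, 1.1], [1.1, 0.3], [-0.4, 0.5], [-1.4, -1.5]]
ring [[ 0.5807406  -0.36448387  0.15      ]] wax [ 0.37605921 -0.22868004  0.02      ] tin [ 0.43005783 -0.48326458  0.02      ] pinc [ 0.56758028 -0.53299377  0.01      ]
[[ 0.942  0.336 -0.   ]
 [ 0.336 -0.942  0.002]
 [ 0.    -0.002 -1.   ]]
```

Request:
{"api": "jog_arm", "payload": {
  "plan": [
    [-1,[0.24,-0.106,0],0],
    [-1,[0.24,-0.106,0],0],
    [-1,[0.24,-0.106,0],0],
    [-1,[0.24,-0.106,0],0],
    [-1,[0.24,-0.106,0],0],
    [-1,[0.24,-0.106,0],0],
    [-1,[0.24,-0.106,0],0],
    [-1,[0.24,-0.106,0],0],
    [-1,[0.24,-0.106,0],0],
    [-1,[0.24,-0.106,0],0],
    [-1,[0.24,-0.106,0],0],
    [-1,[0.24,-0.106,0],0],
    [-1,[0.24,-0.106,0],0],
    [-1,[0.24,-0.106,0],0],
    [-1,[0.12,-0.053,0],0],
    [-1,[0,0,0],0.0435],
    [-1,[0,0,0],0.0435],
    [-1,[0,0,0],0.0435],
    [-1,[0,0,0],0]
  ],
  "force": 30
}}

```text
clock: 2.0
eef_pos: [0.6153, -0.1728, 0.3022]
tool_rot: [0.999, -0.034, -0.001, -0.0]
wrist_force: [-0.3, -0.4, -0.2]
opening: 0.005
gripper_force: 0.0
```

Request:
{"api": "jog_arm", "payload": {
  "plan": [
    [-1,[0,0,0.216],0],
    [-1,[0,0,0.216],0],
    [-1,[0,0,0.216],0],
    [-1,[0,0,0.216],0],
    [-1,[0,0,0.216],0],
    [-1,[0,0,0],0],
    [-1,[-0.1,0,0],0],
    [-1,[-0.1,0,0],0],
    [-1,[-0.1,0,0],0],
    [-1,[-0.1,0,0],0],
    [-1,[-0.1,0,0],0],
    [-1,[-0.1,0,0],0],
    [-1,[-0.1,0,0],0],
    [-1,[-0.1,0,0],0],
    [-1,[-0.1,0,0],0],
    [-1,[-0.1,0,0],0],
    [-1,[-0.1,0,0],0],
    [-1,[-0.1,0,0],0],
    [-1,[-0.1,0,0],0],
    [-1,[0,0,-0.2],0]
  ]
}}

```text
clock: 4.0
eef_pos: [0.4177, -0.1583, 0.1699]
tool_rot: [0.999, -0.033, -0.003, -0.002]
wrist_force: [0.8, 0.2, -0.3]
opening: 0.007
gripper_force: 0.0
```

Request:
{"api": "jog_arm", "payload": {
  "plan": [
    [1,[0,0,-0.3],0],
    [1,[0,0,-0.3],0],
    [1,[0,0,-0.3],0],
    [1,[0,0,-0.3],0],
    [1,[0,0,-0.3],0],
    [1,[0,0,0],0]
  ]
}}

```text
clock: 4.6
eef_pos: [0.4235, -0.1609, 0.4038]
tool_rot: [0.999, -0.032, 0.006, 0.003]
wrist_force: [0.4, 0.4, 0.1]
opening: 0.51
gripper_force: 0.0
```

```bash
python3 - <<'E'
from rig import robot, eyes
import cv2
print(robot.sense()['joints'])
c=eyes.capture("scene")["color"][150:300,180:400]
cv2.imwrite("pics/s1.png",cv2.resize(c,None,fx=3,fy=3,interpolation=cv2.INTER_CUBIC))
E
```

```text
[-5.15667981e-01  4.88381608e-02  1.66236308e+00 -6.05168532e-05
  1.41599200e+00  1.11994095e+00]
```

View pics/s1.png

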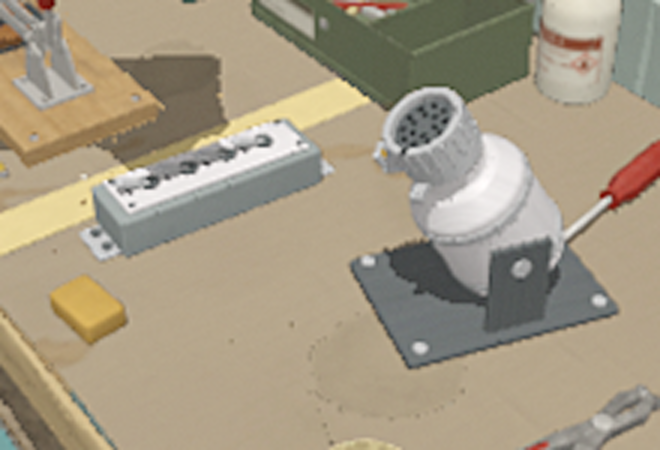

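All four toggles lie over towards the robot. The jog only turns about the tool's z, so I'll try to get the 30° lean at the arm's reach limit. I'll line up with the extractor's heading first, high above the bench.

Request:
{"api": "jog_arm", "payload": {
  "plan": [
    [1,[0,-0.245,-0.13],0.0345],
    [1,[0,-0.245,-0.13],0.0345],
    [1,[0,-0.245,-0.13],0],
    [1,[0.25,0,0],0],
    [1,[0.25,0,0],0],
    [1,[0.25,0,0],0],
    [1,[0.25,0,0],0],
    [1,[0.25,0,0],0],
    [1,[0.25,0,0],0],
    [1,[0.25,0,0],0],
    [1,[0.25,0,0],0]
  ]
}}

```text
clock: 5.75
eef_pos: [0.7291, -0.1358, 0.4529]
tool_rot: [0.99, -0.141, -0.001, -0.0]
wrist_force: [0.3, -0.5, 0.9]
opening: 1.003
gripper_force: 0.0
```

Request:
{"api": "jog_arm", "payload": {
  "plan": [
    [1,[0.25,0,0],0],
    [1,[0.25,0,0],0],
    [1,[0.25,0,0],0],
    [1,[0.25,0,0],0],
    [1,[0.25,0,0],0]
  ]
}}

```text
clock: 6.25
eef_pos: [0.8983, -0.1862, 0.4459]
tool_rot: [0.99, -0.141, 0.005, 0.0]
wrist_force: [54.5, -12.8, 60.2]
opening: 1.001
gripper_force: 0.0
```

```bash
python3 - <<'E'
from rig import robot
print(robot.sense()['joints'].round(3))
E
```

```text
[-2.800e-01  8.890e-01  2.140e-01  1.000e-03  2.030e+00  1.574e+00]
```

Request:
{"api": "jog_arm", "payload": {
  "plan": [
    [1,[0,0,0],0],
    [1,[0,0,0],0]
  ]
}}

```text
clock: 6.45
eef_pos: [0.8973, -0.186, 0.4451]
tool_rot: [0.99, -0.141, 0.003, 0.0]
wrist_force: [0.6, 0.0, 0.7]
opening: 0.998
gripper_force: 0.0
```

```bash
python3 - <<'E'
from rig import robot
s=robot.sense();print(s['joints'].round(4),s['wrist_force'])
E
```

```text
[-2.7990e-01  8.8800e-01  2.1730e-01  1.0000e-03  2.0301e+00  1.5746e+00] [0.62364321 0.01698983 0.73203383]
```

Request:
{"api": "jog_arm", "payload": {
  "plan": [
    [1,[0.05,0,0],0],
    [1,[0.05,0,0],0],
    [1,[0.05,0,0],0],
    [1,[0.05,0,0],0],
    [1,[0,0,0],0]
  ]
}}

```text
clock: 6.95
eef_pos: [0.9072, -0.1901, 0.4399]
tool_rot: [0.99, -0.141, 0.015, 0.001]
wrist_force: [0.5, 0.3, -0.2]
opening: 1.0
gripper_force: 0.0
```

```bash
python3 - <<'E'
from rig import robot
s=robot.sense();print(s['joints'].round(4),s['tool_rot'].round(4))
E
```

```text
[-0.2817  0.895   0.2149  0.0026  2.0011  1.5742] [ 0.9898 -0.1415  0.0153  0.001 ]
```

It does tilt the right way, with the fingertips outward, and the tilt stays. I'll keep going.

Request:
{"api": "jog_arm", "payload": {
  "plan": [
    [1,[0.1,0,0],0],
    [1,[0.1,0,0],0],
    [1,[0.1,0,0],0],
    [1,[0.1,0,0],0],
    [1,[0.1,0,0],0],
    [1,[0.1,0,0],0],
    [1,[0.1,0,0],0],
    [1,[0.1,0,0],0],
    [1,[0.1,0,0],0],
    [1,[0.1,0,0],0]
  ]
}}

```text
clock: 7.95
eef_pos: [0.9524, -0.2108, 0.4036]
tool_rot: [0.988, -0.141, 0.064, 0.004]
wrist_force: [0.0, -0.6, -0.1]
opening: 1.001
gripper_force: 0.0
```

```bash
cat > st.py <<'E'
from rig import robot
from scipy.spatial.transform import Rotation as R
import numpy as np
s=robot.sense();j=s['joints'];M=R.from_quat(s['tool_rot']).as_matrix()
print(s['clock'],j.round(4),'p',s['eef_pos'].round(4),'tilt',np.degrees(np.arccos(-M[2,2])).round(2),'az',np.degrees(np.arctan2(M[1,2],M[0,2])).round(2));print(M.round(3))
E
python3 st.py
```

```text
7.95 [-0.2918  0.9367  0.2152  0.0109  1.8609  1.5668] p [ 0.9524 -0.2108  0.4036] tilt 7.4 az -12.05
[[ 0.952 -0.28   0.126]
 [-0.278 -0.96  -0.027]
 [ 0.129 -0.009 -0.992]]
```

Request:
{"api": "jog_arm", "payload": {
  "plan": [
    [1,[0.15,0,-0.15],0],
    [1,[0.15,0,-0.15],0],
    [1,[0.15,0,-0.15],0],
    [1,[0.15,0,-0.15],0],
    [1,[0.15,0,-0.15],0],
    [1,[0.15,0,-0.15],0],
    [1,[0.15,0,-0.15],0],
    [1,[0.15,0,-0.15],0]
  ]
}}

```text
clock: 8.75
eef_pos: [0.9332, -0.2178, 0.5332]
tool_rot: [0.979, -0.14, 0.146, 0.011]
wrist_force: [-0.1, -0.2, 0.4]
opening: 1.0
gripper_force: 0.0
```

```bash
python3 st.py
```

```text
8.75 [-0.3095  0.8046  0.2151  0.0273  1.83    1.5563] p [ 0.9332 -0.2178  0.5332] tilt 16.78 az -12.5
[[ 0.918 -0.278  0.282]
 [-0.271 -0.96  -0.062]
 [ 0.288 -0.019 -0.957]]
```

Request:
{"api": "jog_arm", "payload": {
  "plan": [
    [1,[0.15,0,-0.15],0],
    [1,[0.15,0,-0.15],0],
    [1,[0.15,0,-0.15],0],
    [1,[0.15,0,-0.15],0],
    [1,[0.15,0,-0.15],0],
    [1,[0.15,0,-0.15],0],
    [1,[0.15,0,-0.15],0],
    [1,[0.15,0,-0.15],0],
    [1,[0.15,0,-0.15],0],
    [1,[0.15,0,-0.15],0]
  ]
}}

```text
clock: 9.75
eef_pos: [0.882, -0.2177, 0.6945]
tool_rot: [0.96, -0.138, 0.243, 0.02]
wrist_force: [0.3, 1.1, 1.2]
opening: 1.007
gripper_force: 0.0
```

```bash
python3 st.py
```

```text
9.75 [-0.3352  0.6355  0.2152  0.0534  1.7998  1.5455] p [ 0.882  -0.2177  0.6945] tilt 28.27 az -12.91
[[ 0.844 -0.274  0.462]
 [-0.254 -0.961 -0.106]
 [ 0.473 -0.028 -0.881]]
```

Request:
{"api": "jog_arm", "payload": {
  "plan": [
    [1,[0.15,0,-0.15],0],
    [1,[0.08,0,-0.08],0]
  ]
}}

```text
clock: 9.95
eef_pos: [0.8708, -0.2166, 0.7206]
tool_rot: [0.956, -0.137, 0.259, 0.022]
wrist_force: [-0.3, -0.0, -0.1]
opening: 0.997
gripper_force: 0.0
```

```bash
cat >> st.py <<'E'
C=np.array([.5807,-.3645,.15]);n=np.array([-.480,.139,.866])
def go(P): print('shift',(M.T@(np.array(P)-s['eef_pos'])/.15).round(3))
E
(cat st.py; echo 'go(C+.2*n)')|python3
```

```text
9.95 [-0.3398  0.6076  0.2143  0.0581  1.7961  1.544 ] p [ 0.8708 -0.2166  0.7206] tilt 30.13 az -12.99
[[ 0.828 -0.273  0.489]
 [-0.251 -0.961 -0.113]
 [ 0.501 -0.029 -0.865]]
shift [-3.259  1.55   1.123]
```

Request:
{"api": "jog_arm", "payload": {
  "plan": [
    [1,[-0.181,0.086,0.0624],0],
    [1,[-0.181,0.086,0.0624],0],
    [1,[-0.181,0.086,0.0624],0],
    [1,[-0.181,0.086,0.0624],0],
    [1,[-0.181,0.086,0.0624],0],
    [1,[-0.181,0.086,0.0624],0],
    [1,[-0.181,0.086,0.0624],0],
    [1,[-0.181,0.086,0.0624],0],
    [1,[-0.181,0.086,0.0624],0],
    [1,[-0.181,0.086,0.0624],0],
    [1,[-0.181,0.086,0.0624],0],
    [1,[-0.181,0.086,0.0624],0],
    [1,[-0.181,0.086,0.0624],0],
    [1,[-0.181,0.086,0.0624],0],
    [1,[-0.181,0.086,0.0624],0],
    [1,[-0.181,0.086,0.0624],0],
    [1,[-0.181,0.086,0.0624],0],
    [1,[-0.181,0.086,0.0624],0],
    [1,[0,0,0],0]
  ]
}}

```text
clock: 11.85
eef_pos: [0.4815, -0.3352, 0.3181]
tool_rot: [0.957, -0.139, 0.255, 0.02]
wrist_force: [0.2, 1.2, -0.0]
opening: 1.002
gripper_force: 0.0
```

```bash
(cat st.py; cat <<'E'
go(C+.2*n)
from rig import eyes
import cv2,pickle
c=eyes.capture("wrist");pickle.dump(c,open("w.pkl","wb"))
cv2.imwrite("pics/w1.png",c["color"])
from h import proj
print(proj(c,[C,C+.018*n,C-.018*n]))
E
)|python3
```

```text
11.85 [-0.8854  0.1717  1.8457  0.4585  0.7577  0.6953] p [ 0.4815 -0.3352  0.3181] tilt 29.59 az -12.7
[[ 0.832 -0.275  0.482]
 [-0.255 -0.961 -0.109]
 [ 0.493 -0.033 -0.87 ]]
shift [ 0.037  0.003 -0.018]
[[292.18183408 198.43472641]
 [291.97325407 204.01614819]
 [292.36664851 193.4892509 ]]
```

View pics/w1.png

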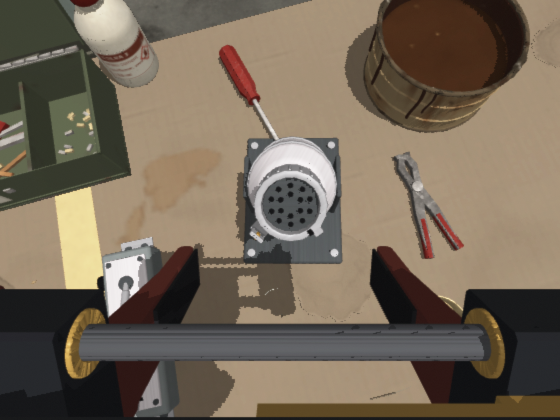

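The rim centre is at about (290,205), against a predicted (292,204), so the estimate holds to about 1.5 mm. I'll turn back 40° first so the wrist has travel, then approach along the axis.

Request:
{"api": "jog_arm", "payload": {
  "plan": [
    [1,[0,0,0],-0.0444],
    [1,[0,0,0],-0.0444],
    [1,[0,0,0],-0.0444],
    [1,[0,0,0],-0.0444],
    [1,[0,0,0],-0.0444],
    [1,[0,0,0],0]
  ]
}}

```text
clock: 12.5
eef_pos: [0.4861, -0.3365, 0.3233]
tool_rot: [0.945, 0.199, 0.235, 0.109]
wrist_force: [-0.0, -0.4, 0.8]
opening: 0.998
gripper_force: 0.0
```

```bash
sed -i 's/^C=.*/C=np.array([.5811,-.3631,.15]);n=np.array([-.480,.139,.866])/' st.py; (cat st.py; echo 'go(C+.014*n-.061*M[:,2]); go(C+.1*n)')|python3
```

```text
12.5 [-8.8050e-01  1.6990e-01  1.8366e+00  4.5810e-01  7.5820e-01 -3.0000e-04] p [ 0.4861 -0.3365  0.3233] tilt 30.06 az -13.07
[[ 0.81   0.325  0.488]
 [ 0.427 -0.897 -0.113]
 [ 0.401  0.3   -0.866]]
shift [-0.024  0.016  0.829]
shift [-0.014  0.004  0.663]
```

Request:
{"api": "jog_arm", "payload": {
  "plan": [
    [1,[-0.012,0.008,0.12],0],
    [1,[-0.012,0.008,0.12],0],
    [1,[0,0,0.12],0],
    [1,[0,0,0.12],0],
    [1,[0,0,0.12],0],
    [1,[0,0,0.12],0],
    [1,[0,0,0.109],0],
    [1,[0,0,0],0],
    [1,[0,0,0],0]
  ]
}}

```text
clock: 13.4
eef_pos: [0.5437, -0.3538, 0.2131]
tool_rot: [0.946, 0.197, 0.235, 0.108]
wrist_force: [0.1, 0.2, -0.4]
opening: 0.999
gripper_force: 0.0
```

```bash
(cat st.py; cat <<'E'
go(C+.014*n-.061*M[:,2]);print(s['wrist_force'])
from rig import eyes
import cv2
a=eyes.capture("scene")["color"][120:300,200:440]
cv2.imwrite("pics/s2.png",cv2.resize(a,None,fx=3,fy=3,interpolation=cv2.INTER_CUBIC))
E
)|python3
```

```text
13.4 [-0.8141  0.3938  1.8448  0.5794  0.5304 -0.1043] p [ 0.5437 -0.3538  0.2131] tilt 29.94 az -12.93
[[ 0.812  0.323  0.486]
 [ 0.424 -0.899 -0.112]
 [ 0.401  0.297 -0.867]]
shift [ 0.009  0.009 -0.007]
[ 0.11639779  0.21610189 -0.38772835]
```

View pics/s2.png

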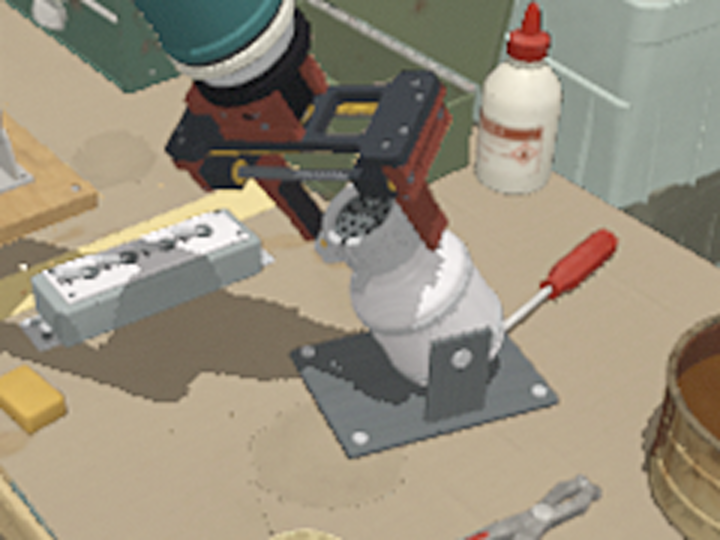

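The open fingers straddle the collar cleanly, with no contact force. I'll close now.

Request:
{"api": "jog_arm", "payload": {
  "plan": [
    [-1,[0.008,0.008,-0.008],0],
    [-1,[0,0,0],0],
    [-1,[0,0,0],0],
    [-1,[0,0,0],0],
    [-1,[0,0,0],0],
    [-1,[0,0,0],0],
    [-1,[0,0,0],0]
  ],
  "force": 40
}}

```text
clock: 14.15
eef_pos: [0.5436, -0.354, 0.215]
tool_rot: [0.946, 0.198, 0.234, 0.108]
wrist_force: [-2.9, 2.1, 3.4]
opening: 0.66
gripper_force: 40.0
```

Request:
{"api": "jog_arm", "payload": {
  "plan": [
    [-1,[0,0,0],0.0222],
    [-1,[0,0,0],0.0222],
    [-1,[0,0,0],0.0222],
    [-1,[0,0,0],0.0222],
    [-1,[0,0,0],0.0222],
    [-1,[0,0,0],0.0222],
    [-1,[0,0,0],0.0222],
    [-1,[0,0,0],0.0222],
    [-1,[0,0,0],0.0222],
    [-1,[0,0,0],0.0222]
  ]
}}

```text
clock: 15.15
eef_pos: [0.5436, -0.3542, 0.2151]
tool_rot: [0.956, -0.138, 0.257, 0.021]
wrist_force: [-3.8, 2.3, 4.4]
opening: 0.659
gripper_force: 40.0
```

```bash
(cat st.py; echo 'print(s["moment"],M.T@s["moment"],M.T@s["wrist_force"])')|python3
```

```text
15.15 [-0.8143  0.3909  1.8428  0.5737  0.5344  0.6   ] p [ 0.5436 -0.3542  0.2151] tilt 29.92 az -12.99
[[ 0.829 -0.275  0.486]
 [-0.253 -0.961 -0.112]
 [ 0.498 -0.03  -0.867]]
[-0.2321917   0.42634102  0.03015675] [-0.2855411  -0.3466514  -0.18678374] [-1.52293239 -1.29779279 -5.93645914]
```

Request:
{"api": "jog_arm", "payload": {
  "plan": [
    [-1,[0,0,0],0.0222],
    [-1,[0,0,0],0.0222],
    [-1,[0,0,0],0.0222],
    [-1,[0,0,0],0.0222],
    [-1,[0,0,0],0.0222],
    [-1,[0,0,0],0.0222],
    [-1,[0,0,0],0.0222],
    [-1,[0,0,0],0.0222],
    [-1,[0,0,0],0.0222],
    [-1,[0,0,0],0.0111],
    [-1,[0,0,0],0]
  ]
}}

```text
clock: 16.25
eef_pos: [0.5435, -0.3543, 0.215]
tool_rot: [0.86, -0.441, 0.25, -0.063]
wrist_force: [-5.5, 1.4, 4.0]
opening: 0.66
gripper_force: 40.0
```

```bash
(cat st.py; echo 'print(s["moment"],M.T@s["moment"],M.T@s["wrist_force"])')|python3
```

```text
16.25 [-0.8147  0.391   1.8428  0.5743  0.5346  1.2604] p [ 0.5435 -0.3543  0.215 ] tilt 29.92 az -12.98
[[ 0.486 -0.727  0.486]
 [-0.79  -0.603 -0.112]
 [ 0.374 -0.33  -0.867]]
[ 0.4057058   0.04264885 -0.01745721] [ 0.15679577 -0.31473889  0.20754612] [-2.2842197   1.86946053 -6.28052122]
```

The axial moment has changed sign, so the ring is past the snap point. A few degrees more should bring it to the stop.

Request:
{"api": "jog_arm", "payload": {
  "plan": [
    [-1,[0,0,0],0.0111],
    [-1,[0,0,0],0.0111],
    [-1,[0,0,0],0.0056],
    [-1,[0,0,0],0],
    [-1,[0,0,0],0]
  ]
}}

```text
clock: 16.75
eef_pos: [0.5441, -0.3554, 0.2153]
tool_rot: [0.84, -0.477, 0.248, -0.073]
wrist_force: [-0.5, -4.8, 1.1]
opening: 0.662
gripper_force: 40.0
```

```bash
(cat st.py; echo 'print(M.T@s["moment"],M.T@s["wrist_force"])')|python3
```

```text
16.75 [-0.8147  0.3915  1.8413  0.5735  0.533   1.3458] p [ 0.5441 -0.3554  0.2153] tilt 29.99 az -13.21
[[ 0.421 -0.765  0.487]
 [-0.838 -0.534 -0.114]
 [ 0.347 -0.36  -0.866]]
[-0.47199639  0.55286286 -1.07362254] [ 4.22662903  2.58406889 -0.66305859]
```

Moment is now −1.07 N m, so the ring is at its stop. Release, back off along the axis and check.

Request:
{"api": "jog_arm", "payload": {
  "plan": [
    [1,[0,0,0],-0.005],
    [1,[0,0,0],0],
    [1,[0,0,0],0],
    [1,[0,0,0],0],
    [1,[0,0,0],0],
    [1,[0,0,0],0],
    [1,[0,0,-0.1],0],
    [1,[0,0,-0.15],0],
    [1,[0,0,-0.2],0],
    [1,[0,0,-0.2],0],
    [1,[0,0,-0.2],0],
    [1,[0,0,-0.2],0],
    [1,[0,0,0],0],
    [1,[0,0,0],0]
  ]
}}

```text
clock: 18.15
eef_pos: [0.4668, -0.3368, 0.3525]
tool_rot: [0.843, -0.471, 0.249, -0.072]
wrist_force: [-0.1, -0.2, -0.8]
opening: 0.998
gripper_force: 0.0
```

```bash
python3 - <<'E'
from rig import eyes
import cv2,numpy as np
a=eyes.capture("scene")["color"][160:340,190:410]
b=eyes.capture("top")["color"][140:290,190:390]
f=lambda i,k:cv2.resize(i,(390,int(i.shape[0]*390/i.shape[1])),interpolation=cv2.INTER_CUBIC)
a,b=f(a,0),f(b,0);h=min(len(a),len(b))
cv2.imwrite("pics/end.png",np.hstack([a[:h],b[:h]]))
E
```

```text
(no output)
```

View pics/end.png

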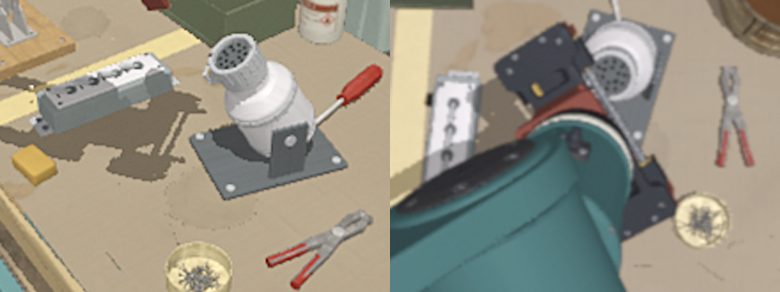

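The tab has gone from the right side to the catch bracket, at about (212,72) in the left picture. The toggles lie off, the bystanders are untouched and the gripper is clear.

```bash
python3 -c "
from rig import robot
print(robot.job_done())"
```

```text
the job is handed in; nothing more can be done
None
```

Job handed in at about 18 s: all four toggles are off, the bayonet ring is turned to its stop and released, and the bystanders look unmoved in the final pictures; no verdict came back.

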